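# Set up the sloping work-rest on the bench

### The job

Get the sloping work-rest ready: hang the rubber saddle over the rest bar at the top of its sliding leg and let go of it, then push the leg up the slope until the end of its cross bar lines up with the mark fin on the graduated bar. With the leg held at the mark, squeeze the cam lever flat shut against the leg's collar (do not shut it before the leg is at the mark), and finish while still gripping the collar and the shut lever, with the leg at the mark. Do not shift the mark clip or disturb the other things on the bench.

Things in the scene. Friction and masses are not known exactly. Their poses are not given: they have to be found in the camera images.
- stand: The work-rest, fixed: a dark steel base plate 275 x 150 x 10 mm (y -102 to +48 mm) and a 20 mm square post that rises at 15 degrees (0.262 rad) along the stand's x axis, away from the robot. At y = -88 mm a thin graduated bar runs parallel to the post, lower than the cross bar. Origin: on the bench under the plate; z up; x, y, yaw vary.
- leg: Sliding leg: aluminium sleeve 180 x 26 x 26 mm on the post. Origin: centre line, lower end; x up the slope (it slides so, 0 to 140 mm, starts at the bottom), y level to the left, z square to the slope. Its weight (0.8 kg) pulls it down with 2 N unless held. Black collar block at its lower end: x 0 to 60, y -16 to 16, z -16 to 20 mm. Below x = 150 mm only the lever stands higher than the collar.
- cross_bar (a point): Centre of the cross bar: a level steel bar, 12 mm thick (15 mm at its end caps), 132 mm long along the leg's y, through the leg at x = 52, z = 4 mm. Both halves stick out 50 mm beside the collar; open fingers straddling the collar just below the bar (downhill of it) can push the leg up by it. Axes as the leg's.
- pointer (a point): Right-hand end of the cross bar (leg x = 52, y = -66, z = 4 mm), the leg's pointer. Axes as the leg's.
- mark (a point): Tip of the mark fin, steel, 4 mm thick, on a black clip (16 x 18 x 14 mm) on the graduated bar, 7 mm right of the pointer's path; axes as the leg's. The leg is at its mark when the pointer is beside it (same position along x, up the slope), 55 to 110 mm above the pointer's start. Only friction (12 N) holds the clip: do not push it.
- cheek: Rubber cheek, 34 x 34 mm, 3 mm thick and giving about 1 mm, on the right flank of the collar; the surface for the finger that works against the lever. Origin: centre of its inner face, leg x = 26, y = -16, z = 2 mm; its outer face is at leg y = -19 mm. Axes as the leg's.
- lever_tip (a point): Middle of the upper outer edge of the cam lever: steel plate 34 mm long (leg x 9 to 43), 42 high, 6 thick on the collar's left flank, hinged along its lower edge (leg y 16, z -14 mm), swinging outward about the leg's x. Shut it stands flat on the collar (outer face y = 22, top z = 28 mm); open, its upper edge leans out to y = 42 mm. Width over cheek and shut lever: 41 mm.
- lever (a joint): Opening of the cam lever: 0 rad shut flat, starts open at 0.42 to 0.52 rad; stays where it is left (about 1.5 N at its upper edge moves it), no latch.
- rest_bar (a point): Middle of the rest bar: a level steel bar, 14 mm thick, between two uprights (inner faces 84 mm apart) at the upper end of the leg, at leg x = 165, z = 85 mm; 62 mm free below it. Axes as the leg's (y along the bar).
- saddle: Rubber saddle, loose, 0.1 to 0.2 kg: upside-down U channel with a grip rib, 96 mm high. Origin: centre of its underside. Two legs, 38 mm overall in x; channel 20 mm wide, 50 deep, open below, 56 long in y; web 50 to 60 mm up; grey rib 14 mm thick in x, 50 long in y, 60 to 96 mm up. Starts upright on the bench to the right of the stand, yaw within 0.7 rad.
- throat (a point): The saddle's seat, in its channel 43 mm above its underside: where the centre of the rest bar comes when the saddle hangs on it.
- carpenter_pencil: Bystander: flat red pencil, 190 mm, on the bench right of the stand, farther back (beyond the right edge of the bench stands a bicycle, up to 0.2 m above the bench top); leave alone.
- hex_bolt: Bystander: bolt, 58 mm, standing on its head right of the stand; leave alone.
- masking_tape: Bystander: roll of tape, 100 mm across, 24 mm high, lying flat left of the stand; leave alone.

How it is judged:
On the way, in this order (a step that is already met when the one before it is completed fails the run):
1. the saddle hangs over the rest bar, let go (x of throat in the frame of rest_bar between -0.008 and 0.008 m and y of throat in the frame of rest_bar between -0.02 and 0.02 m and z of throat in the frame of rest_bar between -0.006 and 0.006 m and angle between the y axis of saddle and the y axis of rest_bar, either way round below 0.25 rad and contact force between the fingers and saddle below 0.1 N), for 0.3 s.
2. the leg is at the mark with the lever still open (x of pointer in the frame of mark between -0.006 and 0.006 m and value of joint lever above 0.25 rad), for 0.2 s.
At the end, for the whole second after the job is handed in: Saddle on the rest bar (seat within 8 mm along the slope, 20 mm along the bar, 6 mm in height; channel within 0.25 rad of the bar); pointer within 6 mm of the mark; lever below 0.08 rad; fingers still press over 4 N on the cheek and over 8 N on the whole leg, which is still (x of throat in the frame of rest_bar between -0.008 and 0.008 m and y of throat in the frame of rest_bar between -0.02 and 0.02 m and z of throat in the frame of rest_bar between -0.006 and 0.006 m and angle between the y axis of saddle and the y axis of rest_bar, either way round below 0.25 rad and x of pointer in the frame of mark between -0.006 and 0.006 m and value of joint lever below 0.08 rad and contact force between the fingers and leg above 8 N and contact force between the fingers and cheek above 4 N and linear speed of leg below 0.01 m/s); the arm keeps its last pose, push and grip.
It fails at once if the lever was shut with the leg off the mark (value of joint lever below 0.15 rad and (x of pointer in the frame of mark below -0.012 m or x of pointer in the frame of mark above 0.012 m)).
It fails at once if the mark clip was shifted (distance of mark from where it was at the start of the episode above 0.005 m).
It fails at once if another thing on the bench was disturbed (distance of any of carpenter_pencil, hex_bolt, masking_tape from where it was at the start of the episode above 0.02 m).
It also fails if it takes over 61 s, if anything falls off the work surface, if the arm or the gripper's body presses on something with over 40 N, if the wrist force passes 120 N, or if a joint passes its speed limit or range.

### The arm

A 7-joint arm with a two-finger parallel gripper is mounted at the origin on the work surface; the furniture and walls round the work are solid. World frame = base frame: x ahead of the robot, y to its left, z up, the work surface at z = 0. Lengths are in m, angles in rad, forces in N, time in s.
With the tool pointing down it reaches from about 0.35 to 0.9 m from the base axis. Payload 7.2 kg.
Tool frame: the origin (TCP) lies at the very end of the fingers, on their centre line; the grasp point (between the pads) lies 19 mm behind it; z points along the fingers, y is the line along which they close (so a half turn about z gives the same grasp; the last joint's range is limited). The gripper opens to 85 mm and grips with 20 to 120 N. Pads are 22 mm wide; open, the fingers measure 114 mm over their backs; the gripper's body (76 mm by 85 mm) begins 54 mm behind the grasp point. The pads swing forward as they close: fully open they stand 13 mm farther back than shut.
Start: joints at [1.256, 0.411, -0.013, 1.596, 0.006, 1.134, -0.082], TCP at [0.153, -0.606, 0.231] pointing down, gripper open.
Joint ranges: [-2.95, 2.95], [-0.29, 1.99], [-1.47, 1.44], [0.14, 2.54], [-1.03, 4.17], [0.13, 1.85], [-2.86, 2.86]. Speed limits (rad/s): [2.39, 2.39, 3.01, 3.01, 3.14, 3.14, 3.14].

### API

Orientations are given as a 3x3 rotation matrix whose columns are the frame's x, y, z axes.
In Python, from workcell import manip, viewer, order gives the robot as it stands.
- The arm moves only by the tool pendant, called after "Request:" as name(argument=value, ...) on one line, values as JSON. Schema: {"type":"object","properties":{"offsets":{"type":"array","items":{"type":"number"},"minItems":6,"maxItems":120},"finger_gap":{"type":"number"},"only":{"type":"string"},"quiet":{"type":"boolean"},"lines":{"type":"string"}},"required":["offsets"],"additionalProperties":false}. offsets is one flat list of numbers that holds 1 to 20 rows one after another, with no inner brackets; each row has 6 numbers: dx, dy, dz in m, then a rotation vector rx, ry, rz in rad; each row is the pose to reach, as a shift and turn from the pose commanded when the call began, along the tool's axes at that moment; what a row does not reach only later rows make up. A row lasts 1/12 s, in which the tool goes at most 0.0417 m and 0.125 rad, less where a joint would pass 70% of its speed; a pose out of reach is approached as far as the arm can. finger_gap is the finger opening in m, set as the call begins (left out keeps the last). The fingers move at their own pace and stop on an object; the grip force is fixed at half the most. Time passes only in rows, so rows that do not move let the fingers close. The tool returns the time, the measured TCP pose, the force, the opening and the grip force at its end. only (a regular expression) keeps the lines of the reply that match it, lines (a string "A,B") keeps lines A to B, and quiet returns only ok. Input that does not fit is refused with a message, and nothing moves.
- manip.get_obs(): the state, without advancing time (a new reading comes with each control period).
- viewer.read_camera(name): name is "scene" or "top" or "wrist"; returns the picture (420x560x3 uint8, blue, green, red); there is no depth.
- viewer.get_calibration(name): a dict with "fx", "fy", "cx", "cy" (pixels), "cam_to_world" (4x4, takes a point from camera to world coordinates); the wrist camera has in their place "tool_from_camera" (4x4, takes a point from camera to tool coordinates, whose origin is the TCP and whose axes are the flange's). Camera axes: x right, y down, z forward; pixel columns grow to the right and rows downward; lengths in m; the calibration is good to about 2 mm. A picture is of the moment at which its call begins: read the wrist's pose just before it. get_calibration takes no time and is no camera call.
- order.finish_job(): hands the job in; it is judged then, once.
Trained networks look in the newest picture that a camera, given by its name, has taken for a name from the list of things; names that differ only in an ending like _2 or _b are one class to them, and where a whole thing is asked for, a point or a joint stands for the part that bears it (a point fixed in the world has none). Each returns a list of dicts, best first, with "conf" (0 to 1); they miss things now and then, are a little off and sometimes report something else, mostly with a low value. They report only what shows in the picture. A call takes as long as a camera call.
- viewer.spot_in(camera, thing): "position" ([column, row] in pixels, amid what is visible of it).
- viewer.place_of(camera, thing): "position" ([column, row] in pixels: a listed point, or the origin of a listed thing).
The state is a dict: "time_s": time; "qpos": joint angles; "dq": joint speeds; "joint_torque": joint torques, N m; "tcp_pos": TCP position; "eef_rot": TCP orientation; "force": force on the tool from outside, world axes, zero at the start; "wrist_torque": the same for the moment, N m; "grip_width": finger opening in m; "gripper_force": force on a finger pad.
Only numpy, scipy, OpenCV 4.12 (cv2) and the standard library are available. Lean on these libraries where they do the work, as an engineer would, in place of code of your own. Each camera call takes 0.05 s, during which the arm holds its last target. There are 200 camera calls.

## Working session

There is one attempt and no reset: what is moved stays moved. The work goes in short steps, Python scripts to look and compute and a tool call to move; the robot and the scene stay as the last step left them, time stands still between calls to the robot, and variables do not carry over. Pictures are saved under pics/ and viewed, at most 10 in all, crops included, and the job is handed in when it is done.

```bash
mkdir -p pics; ls; cat > h.py <<'E'
import numpy as np, cv2
from workcell import manip, viewer, order
def cam(name):
    c=viewer.get_calibration(name)
    K=np.array([[c['fx'],0,c['cx']],[0,c['fy'],c['cy']],[0,0,1]])
    if name=='wrist':
        o=manip.get_obs(); T=np.eye(4); T[:3,:3]=o['eef_rot']; T[:3,3]=o['tcp_pos']
        M=T@np.array(c['tool_from_camera'])
    else: M=np.array(c['cam_to_world'])
    return K,M
def ray(KM,p):
    K,M=KM; d=M[:3,:3]@np.linalg.solve(K,[p[0],p[1],1.]); return M[:3,3],d/np.linalg.norm(d)
def tri(rays):
    A=np.zeros((3,3));b=np.zeros(3)
    for o,d in rays:
        P=np.eye(3)-np.outer(d,d);A+=P;b+=P@o
    x=np.linalg.solve(A,b); return x,[float(np.linalg.norm((np.eye(3)-np.outer(d,d))@(x-o))) for o,d in rays]
def proj(KM,X):
    K,M=KM; v=K@(M[:3,:3].T@(np.asarray(X)-M[:3,3])); return v[:2]/v[2]
E
python3 - <<'E'
from h import *
np.set_printoptions(precision=4,suppress=True)
K={}
for c in ['scene','top','wrist']:
    K[c]=cam(c); im=viewer.read_camera(c); cv2.imwrite(f'pics/a_{c}.png',im); print(c,K[c][1][:3,3],K[c][1][:3,2])
for t in ['stand','leg','cross_bar','pointer','mark','cheek','lever_tip','rest_bar','saddle','throat','hex_bolt','carpenter_pencil','masking_tape']:
    r=[]
    for c in ['scene','top','wrist']:
        d=viewer.place_of(c,t)
        if d: 
            print(t,c,[(np.round(x['position'],1).tolist(),round(x['conf'],2)) for x in d[:2]])
            if c!='wrist' and d[0]['conf']>.3: r.append(ray(K[c],d[0]['position']))
    if len(r)>1: print('   ',*tri(r))
E
python3 -c "
import cv2,numpy as np
a=cv2.imread('pics/a_scene.png');b=cv2.imread('pics/a_top.png')
"
```

```text
pics
scene [ 0.4063 -0.5882  0.6082] [ 0.18    0.8365 -0.5176]
top [0.4191 0.1308 0.9973] [ 0.1891 -0.0043 -0.982 ]
wrist [ 0.2188 -0.5889  0.3728] [-0.2616 -0.0654 -0.963 ]
stand scene [([280.1, 272.2], 0.74)]
stand top [([257.9, 237.9], 0.67), ([296.9, 246.5], 0.63)]
    [ 0.5513  0.1734 -0.0072] [0.003955984881324289, 0.003955984881324443]
leg scene [([234.4, 266.3], 0.82), ([310.9, 335.1], 0.21)]
leg top [([279.2, 282.4], 0.66), ([360.1, 277.8], 0.28)]
    [0.4523 0.1296 0.0604] [0.0023095521757452646, 0.0023095521757454016]
cross_bar scene [([255.3, 251.9], 0.83)]
cross_bar top [([267.7, 255.9], 0.86)]
    [0.501  0.1514 0.0723] [0.00028744960244559255, 0.00028744960244563126]
pointer scene [([276.0, 267.4], 0.57)]
pointer top [([300.0, 244.7], 0.97)]
    [0.5263 0.0872 0.0755] [0.004302408823204249, 0.004302408823204228]
mark scene [([312.2, 244.3], 0.52)]
mark top [([283.1, 198.8], 0.53)]
    [0.6109 0.1194 0.0945] [0.0002703918995560426, 0.00027039189955591433]
cheek scene [([249.3, 263.4], 0.54)]
cheek top [([282.1, 264.0], 0.55)]
    [0.4847 0.1234 0.0669] [0.00076907740753
[... 438 characters left out ...]
335.0], 0.9)]
throat top [([361.7, 272.7], 0.61)]
    [ 0.4676 -0.0377  0.0364] [0.00012231293824431456, 0.00012231293824441545]
hex_bolt scene [([310.2, 334.5], 0.48), ([312.3, 244.0], 0.46)]
hex_bolt top [([345.2, 227.4], 0.52), ([280.2, 284.3], 0.47)]
    [ 0.5697 -0.0152 -0.0101] [0.002180287709900097, 0.002180287709900025]
carpenter_pencil scene [([360.5, 304.5], 0.56)]
carpenter_pencil top [([324.0, 169.9], 0.83), ([283.7, 199.7], 0.38)]
    [0.6896 0.0284 0.001 ] [0.003967065786549532, 0.003967065786549372]
masking_tape scene [([242.3, 235.6], 0.7), ([365.1, 305.3], 0.45)]
masking_tape top [([188.4, 269.0], 0.95)]
    [0.4878 0.319  0.0042] [0.005166096074714518, 0.005166096074714455]
```

View pics/a_scene.png

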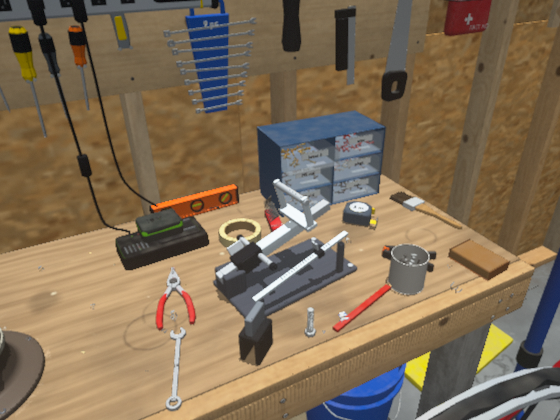

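View pics/a_top.png

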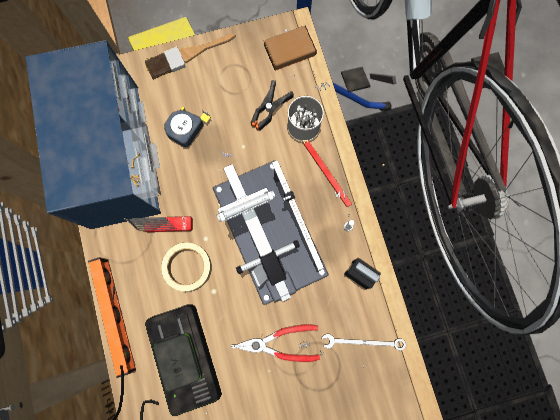

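The scene picture shows the stand in the middle, with the collar at about (245,255), the rest bar at (290,195), the saddle at (257,335), the bolt at (310,320) and the pencil at (362,305). In the top picture the saddle is at (362,273), the pointer at (300,245) and the graduated bar runs from (277,165) to (323,273). Next I'll zoom in for the saddle yaw and the mark, and fit the stand pose.

```bash
cat > fit.py <<'E'
from h import *
from scipy.optimize import least_squares
c15,s15=np.cos(.2618),np.sin(.2618)
def legR(yaw):
    X=np.array([np.cos(yaw)*c15,np.sin(yaw)*c15,s15]);Y=np.array([-np.sin(yaw),np.cos(yaw),0]);return np.c_[X,Y,np.cross(X,Y)]
P={'leg':(0,0,0),'cross_bar':(.052,0,.004),'pointer':(.052,-.066,.004),'cheek':(.026,-.016,.002),'rest_bar':(.165,0,.085)}
def fit(obs):  # obs: list (KM, thing, px, weight)
    def res(p):
        R=legR(p[3]);r=[]
        for KM,t,px,w in obs:
            loc=P.get(t)
            if t=='mark': loc=(.052+p[4],-.073,.004)
            if t=='lever_tip': loc=(.026,.016+.006*np.cos(p[5])+.042*np.sin(p[5]),-.014+.042*np.cos(p[5])-.006*np.sin(p[5]))
            r+=list(w*(proj(KM,p[:3]+R@np.array(loc))-px))
        return np.array(r+[(p[5]-.47)*10,(p[2]-.0575)*500])
    s=least_squares(res,[.452,.13,.058,.43,.08,.47],loss='soft_l1',f_scale=1.5)
    return s.x,s.fun
E
python3 - <<'E'
from fit import *
np.set_printoptions(precision=4,suppress=True)
S,T=cam('scene'),cam('top')
D=[(S,'leg',(234.4,266.3),1),(T,'leg',(279.2,282.4),1),(S,'cross_bar',(255.3,251.9),1),(T,'cross_bar',(267.7,255.9),1),(S,'pointer',(276,267.4),.6),(T,'pointer',(300,244.7),1),(S,'mark',(312.2,244.3),.6),(T,'mark',(283.1,198.8),.6),(S,'cheek',(249.3,263.4),.6),(T,'cheek',(282.1,264),.6),(T,'lever_tip',(252.8,280.5),1),(S,'rest_bar',(287.3,191.6),1),(T,'rest_bar',(244.9,208.7),.8)]
x,f=fit(D);print(x);print(f.reshape(-1,2))
o=manip.get_obs();print(o['time_s'],o['eef_rot'])
a=cv2.imread('pics/a_scene.png')[180:380,200:400];b=cv2.imread('pics/a_top.png')[150:310,210:390]
r=cv2.resize
im=np.hstack([r(a,(400,400),interpolation=3),r(b,(400,356),interpolation=3).__class__ and cv2.copyMakeBorder(r(b,(400,356),interpolation=3),0,44,0,0,0)])
cv2.imwrite('pics/b.png',im)
E
```

```text
[0.4536 0.1299 0.0573 0.4249 0.0918 0.6008]
[[-0.4462  1.2069]
 [-0.1623 -1.7659]
 [-1.1205 -0.4333]
 [ 0.6045  1.3975]
 [-1.7096 -0.0325]
 [-1.2829 -1.7516]
 [-0.5984 -1.0299]
 [-0.2207  0.1576]
 [-0.4824 -0.0905]
 [-0.6243  0.9155]
 [ 0.6609 -0.1044]
 [ 1.014   0.1863]
 [ 0.7285 -1.5571]
 [ 1.3078 -0.0947]]
2.1 [[ 0.9697  0.2443  0.    ]
 [ 0.2443 -0.9697 -0.0001]
 [ 0.      0.0001 -1.    ]]
```

View pics/b.png

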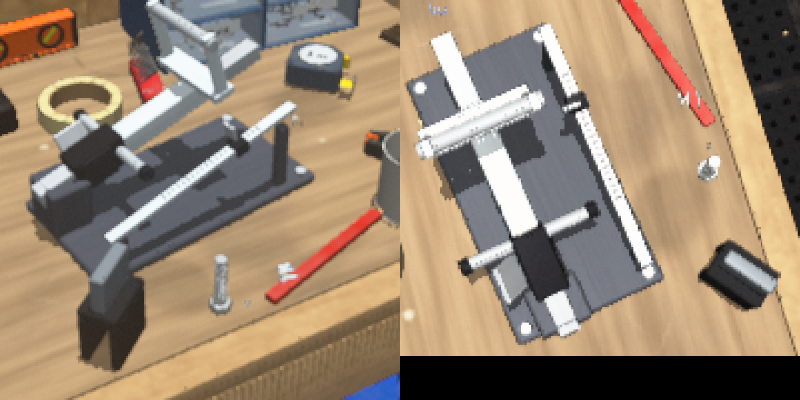

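In the zoom, the mark clip on the graduated bar is at about (575,102). The saddle's rib runs from (725,250) to (775,285) in the top crop, which gives a saddle y axis yaw of about 0.96. I'll move over the saddle.

Request:
pendant(offsets=[0, 0, -0.05, 0, 0, -0.1, 0.442, -0.473, -0.05, 0, 0, -0.715, 0.442, -0.473, -0.05, 0, 0, -0.715, 0.442, -0.473, -0.05, 0, 0, -0.715, 0.442, -0.473, -0.05, 0, 0, -0.715, 0.442, -0.473, -0.05, 0, 0, -0.715, 0.442, -0.473, -0.05, 0, 0, -0.715, 0.442, -0.473, -0.05, 0, 0, -0.715, 0.442, -0.473, -0.05, 0, 0, -0.715, 0.442, -0.473, -0.05, 0, 0, -0.715, 0.442, -0.473, -0.05, 0, 0, -0.715, 0.442, -0.473, -0.05, 0, 0, -0.715, 0.442, -0.473, -0.05, 0, 0, -0.715, 0.442, -0.473, -0.05, 0, 0, -0.715, 0.442, -0.473, -0.05, 0, 0, -0.715, 0.442, -0.473, -0.05, 0, 0, -0.715, 0.442, -0.473, -0.05, 0, 0, -0.715, 0.442, -0.473, -0.05, 0, 0, -0.715, 0.442, -0.473, -0.05, 0, 0, -0.715, 0.442, -0.473, -0.05, 0, 0, -0.715])

```text
time_s: 3.77
tcp_pos: [0.4654, -0.0403, 0.2811]
eef_rot: [[0.572, 0.82, -0.001], [0.82, -0.572, -0.001], [-0.001, -0.0, -1.0]]
force: [-0.6, -0.6, 0.0]
grip_width: 0.0855
gripper_force: 0.0
```

```bash
python3 - <<'E'
from h import *
np.set_printoptions(precision=4,suppress=True)
W=cam('wrist'); im=viewer.read_camera('wrist'); cv2.imwrite('pics/c.png',im)
o=manip.get_obs();print(o['tcp_pos'],o['eef_rot'],o['qpos'])
T=cam('top');p=[]
for px in [(356.3,262.5),(378.8,278.3)]:
    a,d=ray(T,px); p.append(a+d*(.096-a[2])/d[2])
print(p, (p[0]+p[1])/2, np.arctan2(*(p[0]-p[1])[1::-1]))
for t in ['saddle','throat','mark','pointer','cross_bar']:
    for x in viewer.place_of('wrist',t)[:2]: print(t,np.round(x['position'],1),round(x['conf'],2))
for X in [(.4653,-.0406,0),(.4676,-.0377,.043),(.4653,-.0406,.096)]: print(proj(W,X))
np.save('W1.npy',W[1])
E
```

```text
[ 0.4652 -0.0408  0.2811] [[ 0.5735  0.8192 -0.0005]
 [ 0.8192 -0.5735 -0.0007]
 [-0.0009 -0.     -1.    ]] [ 0.5686  0.1482 -0.6454  1.8592  0.0975  1.1659 -0.7208]
[array([ 0.4839, -0.0179,  0.096 ]), array([ 0.4535, -0.0591,  0.096 ])] [ 0.4687 -0.0385  0.096 ] 0.934179992109355
saddle [284.2 175.6] 0.6
throat [279.8 181.4] 0.9
mark [149.2  14.2] 0.53
pointer [258.5  50.7] 0.65
cross_bar [200.3  13.9] 0.81
[281.4666 176.2271]
[281.6762 178.8167]
[281.5481 190.3051]
```

View pics/c.png

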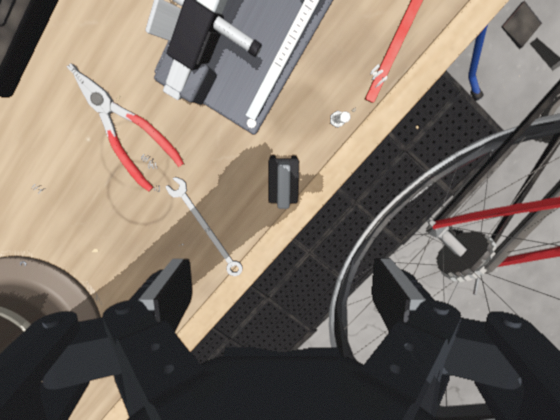

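The wrist picture shows the saddle's rib upright in the image, centred near (284,183), so the yaw is right. The bolt at (340,118) is clear of the fingers. I'll compute the rib centre.

```bash
python3 - <<'E'
from h import *
np.set_printoptions(precision=4,suppress=True)
W=(cam('wrist')[0],np.load('W1.npy')); im=cv2.imread('pics/c.png')
g=im[140:225,255:315].astype(int); m=((g.max(2)-g.min(2)<25)&(g.mean(2)>75)&(g.mean(2)<190)).astype(np.uint8)
n,l,s,c=cv2.connectedComponentsWithStats(m); i=1+np.argmax(s[1:,4]); print(s[i],c[i]+[255,140])
pts=np.argwhere(l==i)[:,::-1]+[255,140]; r=cv2.minAreaRect(pts.astype(np.float32)); print(r)
R=manip.get_obs();E=R['eef_rot'];t=R['tcp_pos']
for px in [r[0],(284.5,160),(284.5,183),(284.5,207)]:
    a,d=ray(W,px); X=a+d*(.096-a[2])/d[2]; print(px,X,E.T@(X-t))
# throat two-view
print(tri([ray(W,(279.8,181.4)),ray(cam('top'),(361.7,272.7)),ray(cam('scene'),(255.1,335))]))
for l in m[::4]: print(''.join('.#'[v] for v in l))
E
```

```text
[ 21  22  15  47 565] [283.3504 185.6903]
((283.04052734375, 185.0428009033203), (13.078289031982422, 46.121097564697266), 1.5911403894424438)
(283.04052734375, 185.0428009033203) [ 0.47   -0.0367  0.096 ] [0.0056 0.0016 0.1854]
(284.5, 160) [ 0.4869 -0.0152  0.096 ] [0.0329 0.0031 0.1854]
(284.5, 183) [ 0.4726 -0.0358  0.096 ] [0.0079 0.0032 0.1854]
(284.5, 207) [ 0.4571 -0.0581  0.096 ] [-0.0194  0.0033  0.1854]
(array([ 0.4661, -0.0387,  0.0383]), [0.002990477902566133, 0.0019128075393101815, 0.001569297360121414])
............................................................
............................................................
............................................................
............................................................
............................................................
............................................................
........................###########........#................
.......................#########.###.......#................
.......................############........#................
.......................############.........................
.......................############.........................
.......................############.........................
.......................############.........................
.......................############.........................
......................#############.........................
......................#############.........................
......................#############.........................
........................#########...........................
............................................................
............................................................
............................................................
............................................................
```

Request:
pendant(offsets=[0.005, 0.002, 0.04, 0, 0, 0, 0.005, 0.002, 0.08, 0, 0, 0, 0.005, 0.002, 0.12, 0, 0, 0, 0.005, 0.002, 0.16, 0, 0, 0, 0.005, 0.002, 0.19, 0, 0, 0, 0.005, 0.002, 0.21, 0, 0, 0, 0.005, 0.002, 0.212, 0, 0, 0, 0.005, 0.002, 0.212, 0, 0, 0], finger_gap=0.06)

```text
time_s: 4.73
tcp_pos: [0.4695, -0.0366, 0.0686]
eef_rot: [[0.572, 0.82, -0.002], [0.82, -0.572, 0.0], [-0.001, -0.002, -1.0]]
force: [0.2, -0.2, 0.4]
grip_width: 0.0598
gripper_force: 0.0
```

Request:
pendant(offsets=[0, 0, 0, 0, 0, 0, 0, 0, 0, 0, 0, 0, 0, 0, 0, 0, 0, 0, 0, 0, 0, 0, 0, 0, 0, 0, 0, 0, 0, 0, 0, 0, 0, 0, 0, 0], finger_gap=0.0)

```text
time_s: 5.23
tcp_pos: [0.471, -0.0367, 0.0706]
eef_rot: [[0.572, 0.82, 0.002], [0.82, -0.572, -0.001], [0.0, 0.002, -1.0]]
force: [-1.5, 0.8, 6.6]
grip_width: 0.013
gripper_force: 58.5
```

Request:
pendant(offsets=[0, 0, -0.03, 0, 0, 0, 0, 0, -0.07, 0, 0, 0, 0, 0, -0.11, 0, 0, 0, 0, 0, -0.15, 0, 0, 0, 0.03, -0.008, -0.18, 0, 0, 0, 0.06, -0.016, -0.2, 0, 0, 0, 0.1, -0.026, -0.22, 0, 0, 0, 0.125, -0.033, -0.23, 0, 0, 0, 0.141, -0.037, -0.23, 0, 0, 0, 0.141, -0.037, -0.23, 0, 0, 0, 0.141, -0.037, -0.23, 0, 0, 0])

```text
time_s: 6.15
tcp_pos: [0.5202, 0.1012, 0.2994]
eef_rot: [[0.57, 0.822, -0.0], [0.822, -0.57, -0.0], [-0.0, -0.0, -1.0]]
force: [0.2, -0.9, -2.2]
grip_width: 0.013
gripper_force: 59.4
```

```bash
cat > look.py <<'E'
from fit import *
import pickle,sys,os
np.set_printoptions(precision=4,suppress=True)
tag=sys.argv[1]; things=sys.argv[2:]
W=cam('wrist'); im=viewer.read_camera('wrist'); cv2.imwrite(f'pics/{tag}.png',im)
o=manip.get_obs();print(o['time_s'],o['tcp_pos'],o['eef_rot'],o['qpos'],o['grip_width'])
r=[]
for t in things:
    for x in viewer.place_of('wrist',t)[:2]:
        print(t,np.round(x['position'],1),round(x['conf'],2)); r.append((W,t,x['position'],x['conf']))
pickle.dump(r,open(f'{tag}.pkl','wb'))
E
python3 look.py d leg cross_bar pointer mark cheek lever_tip rest_bar throat saddle
```

```text
6.2 [0.52   0.0999 0.2991] [[ 0.5717  0.8205 -0.0007]
 [ 0.8205 -0.5717 -0.0009]
 [-0.0011 -0.0001 -1.    ]] [ 0.3105  0.2736 -0.7253  1.6952  0.1908  1.246  -1.0663] 0.012865321151265994
leg [224.8 194.7] 0.61
cross_bar [245.8 158. ] 0.76
pointer [290.5 187.5] 0.9
mark [340.1 125.4] 0.54
cheek [244.8 180.2] 0.62
cheek [342.4 127.3] 0.42
lever_tip [200.7 159.2] 0.64
rest_bar [282.4  75.2] 0.65
throat [248.1 180.2] 0.44
saddle [279.7 224.9] 0.56
saddle [410.2 146.5] 0.42
```

View pics/d.png

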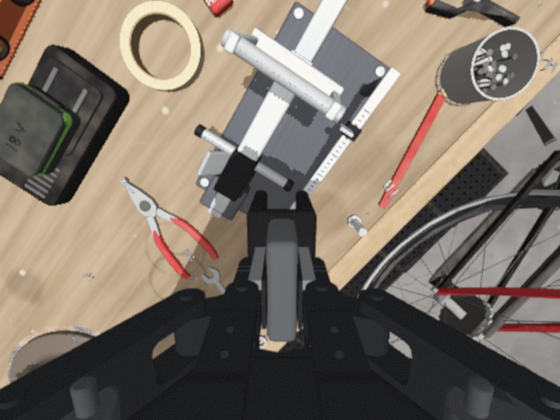

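The wrist picture shows the saddle held with its rib at (268–297, 220–340). The rest bar is centred near (283,72), the pointer at (290,186), the mark clip at (347,128), and the lever stands open near (210,162). Now I'll fit using all the views.

```bash
cat > all.py <<'E'
from fit import *
import pickle,sys
np.set_printoptions(precision=4,suppress=True)
S,T=cam('scene'),cam('top')
D=[(S,'leg',(234.4,266.3),1),(T,'leg',(279.2,282.4),1),(S,'cross_bar',(255.3,251.9),1),(T,'cross_bar',(267.7,255.9),1),(S,'pointer',(276,267.4),.6),(T,'pointer',(300,244.7),1),(S,'mark',(312.2,244.3),.6),(T,'mark',(283.1,198.8),.6),(S,'cheek',(249.3,263.4),.6),(T,'cheek',(282.1,264),.6),(T,'lever_tip',(252.8,280.5),1),(S,'rest_bar',(287.3,191.6),1),(T,'rest_bar',(244.9,208.7),.8)]
for t in sys.argv[1:]: D+=[r for r in pickle.load(open(t+'.pkl','rb')) if r[1] in list(P)+['mark','lever_tip'] and r[3]>.45]
x,f=fit(D);print(x)
for d,e in zip(D,f[:-2].reshape(-1,2)): print(d[1],np.round(d[2]).tolist(),e/d[3])
R=legR(x[3]);print('rest',x[:3]+R@[.165,0,.085],'pointer',x[:3]+R@P['pointer'],'mark',x[:3]+R@[.052+x[4],-.073,.004])
np.save('fit.npy',x)
E
python3 all.py d; python3 - <<'E'
import pickle
from fit import *
W=pickle.load(open('d.pkl','rb'))[0][0]; o=manip.get_obs()
for px in [(282,221),(282,340)]:
    a,d=ray(W,px); E=o['eef_rot']; z=o['tcp_pos'][2]+.026; X=a+d*(z-a[2])/d[2]; print(E.T@(X-o['tcp_pos']))
E
```

```text
[0.4548 0.1312 0.0567 0.4196 0.0924 0.5914]
leg [234.0, 266.0] [0.1312 0.9835]
leg [279.0, 282.0] [-0.8129 -2.3898]
cross_bar [255.0, 252.0] [-0.5183 -0.5651]
cross_bar [268.0, 256.0] [0.0782 0.7328]
pointer [276.0, 267.0] [-2.3944 -0.1506]
pointer [300.0, 245.0] [-1.7583 -2.2393]
mark [312.0, 244.0] [-0.2306 -1.8408]
mark [283.0, 199.0] [-0.7419 -0.5734]
cheek [249.0, 263.0] [-0.2513 -0.3199]
cheek [282.0, 264.0] [-1.6171  0.9246]
lever_tip [253.0, 280.0] [ 0.1652 -0.918 ]
rest_bar [287.0, 192.0] [1.7097 0.2343]
rest_bar [245.0, 209.0] [ 0.5911 -2.7405]
leg [225.0, 195.0] [ 1.9691 -4.1244]
cross_bar [246.0, 158.0] [-2.0625  1.2753]
pointer [290.0, 188.0] [-0.1048 -0.3101]
mark [340.0, 125.0] [-0.7863  0.65  ]
cheek [245.0, 180.0] [1.2955 1.8521]
lever_tip [201.0, 159.0] [-2.1116  1.9138]
rest_bar [282.0, 75.0] [-0.4827  2.8646]
rest [0.5803 0.1871 0.1815] pointer [0.5266 0.0909 0.074 ] mark [0.611  0.1209 0.0979]
[ 0.03227146 -0.00101125 -0.02600396]
[-0.02439755 -0.0008199  -0.02599713]
```

Request:
pendant(offsets=[0.02, 0.006, 0, 0, 0, -0.12, 0.04, 0.012, 0, 0, 0, -0.24, 0.06, 0.018, 0, 0, 0, -0.36, 0.08, 0.024, 0, 0, 0, -0.48, 0.0875, 0.0286, 0.01, 0, 0, -0.6, 0.0875, 0.0286, 0.015, 0, 0, -0.72, 0.0875, 0.0286, 0.015, 0, 0, -0.84, 0.0875, 0.0286, 0.015, 0, 0, -0.96, 0.0875, 0.0286, 0.015, 0, 0, -1.03, 0.0875, 0.0286, 0.015, 0, 0, -1.03, 0.0875, 0.0286, 0.015, 0, 0, -1.03])

```text
time_s: 7.57
tcp_pos: [0.5941, 0.1555, 0.2841]
eef_rot: [[-0.406, 0.914, -0.0], [0.914, 0.406, 0.0], [0.0, -0.0, -1.0]]
force: [0.1, -0.2, -2.3]
grip_width: 0.0128
gripper_force: 59.5
```

```bash
python3 look.py e rest_bar cross_bar pointer mark lever_tip
```

```text
7.6167 [0.5941 0.1555 0.2842] [[-0.4058  0.914  -0.0002]
 [ 0.914   0.4058  0.    ]
 [ 0.0001 -0.0002 -1.    ]] [ 0.2821  0.5024 -0.9069  1.51    0.4015  1.3256 -0.2449] 0.012885418951722474
rest_bar [284.  170.9] 0.55
cross_bar [205.2 158.6] 0.87
pointer [207.3 211.1] 0.84
lever_tip [174.4 117.1] 0.97
lever_tip [186.6 168.3] 0.63
```

View pics/e.png

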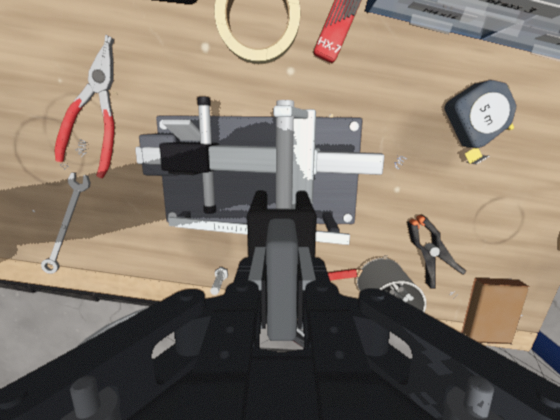

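```bash
python3 - <<'E'
import pickle
from fit import *
np.set_printoptions(precision=4,suppress=True)
W=pickle.load(open('e.pkl','rb'))[0][0]; im=cv2.imread('pics/e.png'); g=cv2.cvtColor(im,6)
for r in range(100,200,8): print(r,g[r,266:304].tolist())
o=manip.get_obs();E=o['eef_rot']
for px in [(285,110),(285,150),(284,190),(284,280)]:
    for z in [.1765,.1815,.1865]:
        a,d=ray(W,px); X=a+d*(z-a[2])/d[2]; print(px,z,E.T@(X-o['tcp_pos']),end=' ')
    print()
print(W[0][0,0], E.T@(W[1][:3,3]-o['tcp_pos']))
E
python3 all.py d e
```

```text
100 [175, 175, 174, 175, 174, 174, 174, 173, 172, 170, 160, 157, 165, 176, 183, 190, 195, 200, 195, 188, 200, 207, 205, 199, 190, 180, 168, 166, 168, 169, 168, 169, 169, 169, 168, 169, 167, 167]
108 [176, 177, 178, 179, 178, 173, 147, 154, 202, 232, 237, 236, 237, 239, 238, 238, 238, 238, 239, 239, 235, 223, 236, 239, 230, 193, 158, 151, 150, 150, 153, 156, 154, 156, 162, 169, 171, 171]
116 [126, 126, 128, 127, 120, 100, 86, 90, 111, 146, 165, 171, 176, 179, 180, 181, 183, 184, 187, 187, 187, 185, 185, 180, 173, 163, 163, 149, 128, 122, 125, 128, 129, 130, 133, 135, 136, 138]
124 [69, 69, 70, 74, 81, 75, 71, 70, 70, 82, 116, 153, 177, 189, 198, 205, 212, 216, 219, 225, 230, 229, 224, 212, 201, 190, 178, 195, 234, 242, 242, 241, 240, 240, 241, 241, 242, 242]
132 [73, 70, 71, 72, 71, 71, 71, 71, 72, 76, 94, 113, 124, 131, 138, 141, 142, 145, 145, 148, 149, 149, 146, 140, 131, 125, 119, 134, 191, 234, 241, 240, 240, 240, 241, 241, 241, 242]
140 [70, 70, 69, 70, 70, 72, 71, 71, 70, 76, 98, 114, 125, 132, 138, 140, 145, 145, 146, 147, 149, 149, 146, 138, 131, 124, 122, 142, 167, 187, 220,
[... 2347 characters left out ...]

lever_tip [253.0, 280.0] [ 0.763  -1.3817]
rest_bar [287.0, 192.0] [2.0579 0.3284]
rest_bar [245.0, 209.0] [ 0.9231 -3.0699]
leg [225.0, 195.0] [ 2.0089 -4.3485]
cross_bar [246.0, 158.0] [-1.7897  1.1613]
pointer [290.0, 188.0] [-0.0105 -0.1329]
mark [340.0, 125.0] [-0.2421  1.1157]
cheek [245.0, 180.0] [1.4094 1.7506]
lever_tip [201.0, 159.0] [-1.1872  2.4842]
rest_bar [282.0, 75.0] [0.5383 3.0693]
rest_bar [284.0, 171.0] [-1.8704 -0.6666]
cross_bar [205.0, 159.0] [ 0.1391 -2.0348]
pointer [207.0, 211.0] [1.4908 0.5906]
lever_tip [174.0, 117.0] [0.1945 0.1091]
lever_tip [187.0, 168.0] [-12.0055 -51.0909]
rest [0.5809 0.1866 0.1815] pointer [0.5266 0.0907 0.074 ] mark [0.6112 0.1202 0.098 ]
```

```bash
python3 -c "
import cv2
a=cv2.imread('pics/e.png')[90:210,230:340];cv2.imwrite('pics/e2.png',cv2.resize(a,None,fx=5,fy=5,interpolation=2))"
```

```text
(no output)
```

View pics/e2.png

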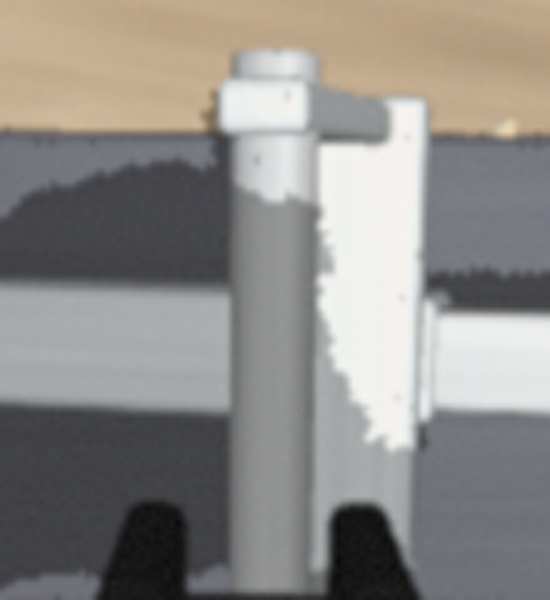

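The close view shows the rest bar's centre line at column 284 (tool y about +2 mm). The channel's legs are at 267 and 296, so their centre is at tool y about 0. The far block is at row 111. I'll shift +29.5 mm in x and +2 mm in y, then lower.

Request:
pendant(offsets=[0.02, 0.002, 0, 0, 0, 0, 0.0295, 0.002, 0.01, 0, 0, 0, 0.0295, 0.002, 0.02, 0, 0, 0, 0.0295, 0.002, 0.03, 0, 0, 0, 0.0295, 0.002, 0.04, 0, 0, 0, 0.0295, 0.002, 0.05, 0, 0, 0, 0.0295, 0.002, 0.06, 0, 0, 0, 0.0295, 0.002, 0.068, 0, 0, 0, 0.0295, 0.002, 0.071, 0, 0, 0, 0.0295, 0.002, 0.071, 0, 0, 0, 0.0295, 0.002, 0.071, 0, 0, 0])

```text
time_s: 8.78
tcp_pos: [0.584, 0.1835, 0.2133]
eef_rot: [[-0.409, 0.913, 0.0], [0.913, 0.409, 0.0], [0.0, 0.0, -1.0]]
force: [-0.2, -0.2, -1.5]
grip_width: 0.0126
gripper_force: 59.4
```

Request:
pendant(offsets=[0, 0, 0.0015, 0, 0, 0, 0, 0, 0.003, 0, 0, 0, 0, 0, 0.003, 0, 0, 0, 0, 0, 0.003, 0, 0, 0])

```text
time_s: 9.12
tcp_pos: [0.5839, 0.1836, 0.2105]
eef_rot: [[-0.409, 0.913, 0.0], [0.913, 0.409, 0.0], [-0.0, 0.0, -1.0]]
force: [0.8, 0.4, -1.3]
grip_width: 0.0128
gripper_force: 59.6
```

Request:
pendant(offsets=[0, 0, 0.0015, 0, 0, 0, 0, 0, 0.002, 0, 0, 0, 0, 0, 0.002, 0, 0, 0, 0, 0, 0.002, 0, 0, 0])

```text
time_s: 9.45
tcp_pos: [0.584, 0.1837, 0.2104]
eef_rot: [[-0.408, 0.913, 0.002], [0.913, 0.408, -0.001], [-0.001, 0.001, -1.0]]
force: [-4.6, -2.0, 11.8]
grip_width: 0.0129
gripper_force: 61.6
```

The saddle is seated, since the upward force rose. I'll release and rise.

Request:
pendant(offsets=[0, 0, -0.001, 0, 0, 0, 0, 0, -0.002, 0, 0, 0, 0, 0, -0.002, 0, 0, 0, 0, 0, -0.002, 0, 0, 0, 0, 0, -0.002, 0, 0, 0, 0, 0, -0.002, 0, 0, 0], finger_gap=0.045)

```text
time_s: 9.95
tcp_pos: [0.5838, 0.1835, 0.2101]
eef_rot: [[-0.409, 0.913, -0.0], [0.913, 0.409, -0.0], [0.0, -0.0, -1.0]]
force: [-0.4, 0.1, -0.8]
grip_width: 0.0452
gripper_force: 0.0
```

Request:
pendant(offsets=[0, 0, -0.02, 0, 0, 0, -0.02, 0, -0.05, 0, 0, 0, -0.04, 0, -0.08, 0, 0, 0, -0.055, 0, -0.09, 0, 0, 0, -0.055, 0, -0.09, 0, 0, 0, -0.055, 0, -0.09, 0, 0, 0, -0.055, 0, -0.09, 0, 0, 0])

```text
time_s: 10.53
tcp_pos: [0.6055, 0.134, 0.2993]
eef_rot: [[-0.409, 0.912, -0.002], [0.912, 0.409, 0.0], [0.001, -0.001, -1.0]]
force: [0.4, 0.8, -0.8]
grip_width: 0.0453
gripper_force: 0.0
```

```bash
python3 look.py f throat rest_bar
```

```text
10.5833 [0.6052 0.1343 0.2991] [[-0.4101  0.912  -0.0019]
 [ 0.912   0.4101  0.0001]
 [ 0.0008 -0.0017 -1.    ]] [ 0.3115  0.5035 -0.9063  1.4714  0.3977  1.3616 -0.1947] 0.04497663625280956
throat [281.2 145.7] 0.89
throat [257.2 135.4] 0.18
```

View pics/f.png

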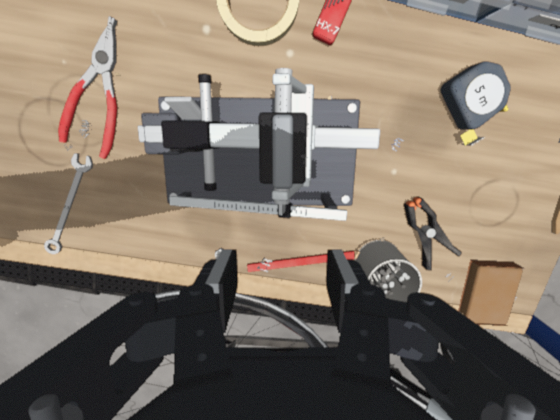

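The picture shows the saddle hanging on the rest bar, free and square at (283,148). The pointer is at about (210,187) and the mark clip at about (285,211). Next comes the collar approach.

```bash
cat > go.py <<'E'
from fit import *
import sys
from scipy.spatial.transform import Rotation as Ro
np.set_printoptions(precision=4,suppress=True)
# target in leg-start frame (mm); prints tool-axis shift and rotvec from the measured pose
x=np.load('fit.npy'); R=legR(x[3]); o=manip.get_obs(); E=np.array(o['eef_rot'])
Rt=np.c_[R[:,0],-R[:,1],-R[:,2]]
l=np.array(sys.argv[1:4],float)/1000; t=x[:3]+R@l
print('now in leg mm',1000*R.T@(o['tcp_pos']-x[:3]),'target',t)
print('shift',E.T@(t-o['tcp_pos']),'rot',Ro.from_matrix(E.T@Rt).as_rotvec())
E
python3 all.py d e f|tail -1; python3 go.py 25 11 130;  python3 go.py 25 11 -14
```

```text
rest [0.5809 0.1866 0.1815] pointer [0.5266 0.0907 0.074 ] mark [0.6112 0.1202 0.098 ]
now in leg mm [196.9141 -57.6914 198.3191] target [0.4419 0.1376 0.1887]
shift [ 0.07   -0.1475  0.1108] rot [-0.2086  0.2055  1.5703]
now in leg mm [196.9141 -57.6914 198.3191] target [0.4761 0.1526 0.0496]
shift [ 0.0696 -0.11    0.2498] rot [-0.2086  0.2055  1.5703]
```

Request:
pendant(offsets=[0.01, -0.02, 0, -0.016, 0.016, 0.12, 0.02, -0.04, 0, -0.032, 0.032, 0.24, 0.03, -0.06, 0, -0.048, 0.047, 0.36, 0.04, -0.08, 0, -0.064, 0.063, 0.48, 0.05, -0.1, 0, -0.08, 0.079, 0.6, 0.06, -0.12, 0.005, -0.096, 0.094, 0.72, 0.07, -0.14, 0.01, -0.112, 0.11, 0.84, 0.07, -0.1475, 0.02, -0.127, 0.126, 0.96, 0.07, -0.1475, 0.035, -0.143, 0.141, 1.08, 0.07, -0.1475, 0.05, -0.159, 0.157, 1.2, 0.07, -0.1475, 0.065, -0.175, 0.173, 1.32, 0.07, -0.1475, 0.08, -0.191, 0.188, 1.44, 0.07, -0.1475, 0.095, -0.207, 0.204, 1.56, 0.07, -0.1475, 0.11, -0.2086, 0.2055, 1.57, 0.07, -0.1475, 0.1108, -0.2086, 0.2055, 1.57, 0.07, -0.1475, 0.1108, -0.2086, 0.2055, 1.57], finger_gap=0.078)

```text
time_s: 12.02
tcp_pos: [0.442, 0.1375, 0.1888]
eef_rot: [[0.884, 0.403, 0.236], [0.389, -0.915, 0.104], [0.258, 0.0, -0.966]]
force: [0.4, -0.1, 0.2]
grip_width: 0.078
gripper_force: 0.0
```

```bash
python3 look.py g leg cross_bar pointer mark cheek lever_tip rest_bar throat; python3 all.py d e f g; python3 go.py 25 11 130
```

```text
12.0667 [0.4428 0.1375 0.1896] [[ 0.884   0.4025  0.238 ]
 [ 0.3888 -0.9154  0.1042]
 [ 0.2598  0.0004 -0.9657]] [ 0.4052  0.1105 -0.8406  2.1803  0.1442  0.6286 -1.6837] 0.07756707631323946
leg [295.  230.2] 0.9
pointer [370.9 168.9] 0.88
pointer [308.4  30.4] 0.17
mark [388.7  60.8] 0.9
cheek [309.4 199.2] 0.45
lever_tip [245.1 205. ] 0.59
lever_tip [312.2 198.4] 0.55
rest_bar [290.9 230.5] 0.19
throat [453.5 185.6] 0.68
[0.4558 0.1304 0.0578 0.4167 0.0912 0.5616]
leg [234.0, 266.0] [0.6224 0.6943]
leg [279.0, 282.0] [-0.4483 -2.9142]
cross_bar [255.0, 252.0] [ 0.0254 -0.8343]
cross_bar [268.0, 256.0] [0.5021 0.1501]
pointer [276.0, 267.0] [-1.8791 -0.3762]
pointer [300.0, 245.0] [-1.2662 -2.7444]
mark [312.0, 244.0] [-0.0689 -1.6915]
mark [283.0, 199.0] [ 0.1168 -0.5995]
cheek [249.0, 263.0] [ 0.2577 -0.5888]
cheek [282.0, 264.0] [-1.2065  0.3901]
lever_tip [253.0, 280.0] [ 0.9899 -1.6548]
rest_ba
[... 285 characters left out ...]
, 159.0] [-0.7693  2.6521]
rest_bar [282.0, 75.0] [1.4865 3.007 ]
rest_bar [284.0, 171.0] [-1.5003  0.3797]
cross_bar [205.0, 159.0] [ 0.2273 -1.0666]
pointer [207.0, 211.0] [1.7697 1.6287]
lever_tip [174.0, 117.0] [0.2562 0.6999]
lever_tip [187.0, 168.0] [-11.9438 -50.5001]
leg [295.0, 230.0] [-0.846  -2.6304]
pointer [371.0, 169.0] [-1.595   4.4337]
mark [389.0, 61.0] [-2.0142 -0.2442]
lever_tip [245.0, 205.0] [-0.0288  1.0481]
lever_tip [312.0, 198.0] [-67.1288   7.6481]
rest [0.5814 0.186  0.1826] pointer [0.5275 0.09   0.0751] mark [0.6109 0.1193 0.0987]
now in leg mm [ 25.6779  10.9158 129.8232] target [0.4426 0.1367 0.1898]
shift [-0.0007 -0.0001 -0.0002] rot [ 0.0024 -0.0022 -0.0047]
```

View pics/g.png

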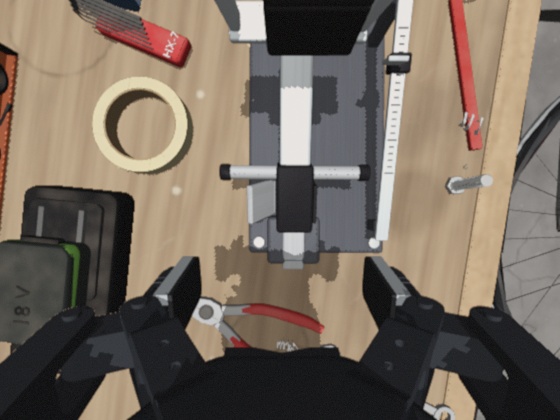

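The view shows the collar centred at column 295, the lever's outer edge at 248, the pointer end at (371,172) and the mark fin at (388,61). The open fingers straddle the collar with margin on both sides, so I'll descend along the tool axis.

Request:
pendant(offsets=[0, 0, 0.03, 0, 0, 0, 0, 0, 0.06, 0, 0, 0, 0, 0, 0.08, 0, 0, 0, 0, 0, 0.1, 0, 0, 0, 0, 0, 0.115, 0, 0, 0, 0, 0, 0.13, 0, 0, 0, 0, 0, 0.14, 0, 0, 0, 0, 0, 0.144, 0, 0, 0, 0, 0, 0.144, 0, 0, 0, 0, 0, 0.144, 0, 0, 0])

```text
time_s: 13.3
tcp_pos: [0.4775, 0.152, 0.0507]
eef_rot: [[0.885, 0.4, 0.239], [0.387, -0.916, 0.104], [0.26, 0.001, -0.965]]
force: [-0.0, 0.9, 0.5]
grip_width: 0.0782
gripper_force: 0.0
```

```bash
python3 look.py h pointer mark lever_tip cross_bar; python3 go.py 25 11 -14; python3 - <<'E'
from h import *
im=viewer.read_camera('scene');cv2.imwrite('pics/h_s.png',im)
for t in ['pointer','mark','lever_tip']: print(t,viewer.place_of('scene',t)[:2])
a=cv2.resize(im[170:320,190:390],(800,600),interpolation=2)[:, :]
cv2.imwrite('pics/h2.png',np.hstack([cv2.resize(a,(400,300)),cv2.resize(cv2.imread('pics/h.png'),(400,300))]))
E
```

```text
13.35 [0.4777 0.1519 0.051 ] [[ 0.8845  0.4003  0.2396]
 [ 0.3866 -0.9164  0.1037]
 [ 0.2611  0.0009 -0.9653]] [ 0.045   0.4085 -0.5307  2.2463  0.6674  0.3367 -2.1924] 0.0780022813031091
pointer [458.5 225.6] 0.95
lever_tip [201.8 298. ] 0.76
cross_bar [304.2 223.9] 0.62
now in leg mm [ 26.0207  10.4584 -13.8924] target [0.4767 0.1517 0.0507]
shift [-0.001  -0.0005  0.0001] rot [ 0.0025 -0.0027 -0.005 ]
pointer [{'position': [277.8, 269.6], 'conf': 0.83}]
mark [{'position': [313.9, 243.4], 'conf': 0.54}]
lever_tip [{'position': [233.6, 243.7], 'conf': 0.39}]
```

View pics/h2.png

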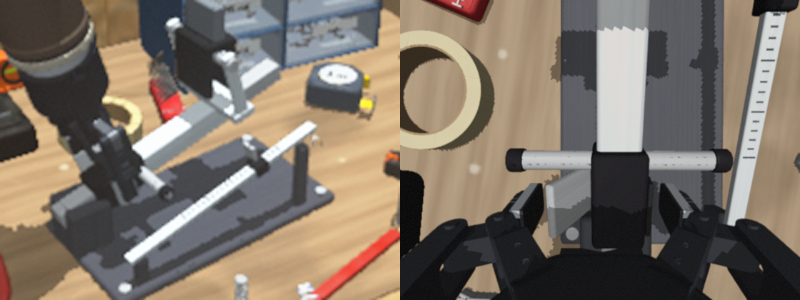

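The fingers straddle the collar just below the cross bar. In the wrist view the lever is inside the left finger and the cheek is inside the right. I'll push up the slope most of the way and then measure.

Request:
pendant(offsets=[0.004, 0, 0, 0, 0, 0, 0.01, 0, 0, 0, 0, 0, 0.016, 0, 0, 0, 0, 0, 0.022, 0, 0, 0, 0, 0, 0.028, 0, 0, 0, 0, 0, 0.034, 0, 0, 0, 0, 0, 0.04, 0, 0, 0, 0, 0, 0.046, 0, 0, 0, 0, 0, 0.052, 0, 0, 0, 0, 0, 0.058, 0, 0, 0, 0, 0, 0.064, 0, 0, 0, 0, 0, 0.07, 0, 0, 0, 0, 0, 0.076, 0, 0, 0, 0, 0, 0.08, 0, 0, 0, 0, 0, 0.083, 0, 0, 0, 0, 0, 0.085, 0, 0, 0, 0, 0, 0.085, 0, 0, 0, 0, 0, 0.085, 0, 0, 0, 0, 0])

```text
time_s: 15.25
tcp_pos: [0.5528, 0.1847, 0.0726]
eef_rot: [[0.885, 0.4, 0.239], [0.387, -0.916, 0.104], [0.261, 0.001, -0.965]]
force: [-1.9, -2.6, -0.3]
grip_width: 0.0779
gripper_force: 1.1
```

```bash
python3 look.py i pointer mark cross_bar lever_tip; python3 go.py 110 11 -14; python3 - <<'E'
from h import *
im=viewer.read_camera('scene');cv2.imwrite('pics/i_s.png',im)
for t in ['pointer','mark','rest_bar']: print(t,viewer.place_of('scene',t)[:2])
a=im[190:290,240:373];
cv2.imwrite('pics/i2.png',np.hstack([cv2.resize(a,(400,300),interpolation=2),cv2.resize(cv2.imread('pics/i.png'),(400,300))]))
E
```

```text
15.3 [0.5526 0.1846 0.0725] [[ 0.8847  0.4002  0.239 ]
 [ 0.3866 -0.9164  0.1035]
 [ 0.2604  0.0009 -0.9655]] [ 0.0617  0.4866 -0.5844  2.046   0.6046  0.4828 -2.104 ] 0.07802446718383488
pointer [456.  246.8] 0.86
pointer [207.4 321.3] 0.62
mark [478.1 212.6] 0.8
cross_bar [306.8 246.8] 0.69
now in leg mm [110.4857  10.3173 -14.2914] target [0.5518 0.185  0.0727]
shift [-0.0005 -0.0007 -0.0003] rot [ 0.0022 -0.0016 -0.0046]
pointer [{'position': [300.9, 244.0], 'conf': 0.8}]
mark [{'position': [316.6, 243.2], 'conf': 0.54}]
rest_bar [{'position': [317.7, 174.0], 'conf': 0.55}, {'position': [311.2, 244.0], 'conf': 0.46}]
```

View pics/i2.png

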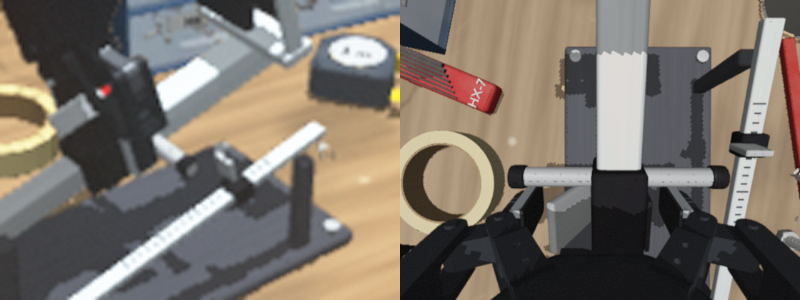

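```bash
python3 - <<'E'
import pickle
from fit import *
np.set_printoptions(precision=1,suppress=True)
x=np.load('fit.npy'); R=legR(x[3])
def leg(KM,px,y=None,z=.004):
    a,d=ray(KM,px); a=R.T@(a-x[:3]); d=R.T@d
    s=(z-a[2])/d[2] if y is None else (y-a[1])/d[1]
    return 1000*(a+s*d)
Wi=pickle.load(open('i.pkl','rb'))[0][0];Wg=pickle.load(open('g.pkl','rb'))[0][0]
S,T=cam('scene'),cam('top')
print('pointer i',leg(Wi,(456,246.8)),leg(Wi,(306.8,246.8)),'scene y',leg(S,(300.9,244),-.066))
print('start pointer g',leg(Wg,(370.9,170.5)))
print('mark i',leg(Wi,(478.1,212.6)),leg(Wi,(461,213)),'g',leg(Wg,(388.7,60.8)))
for p in [(312.2,244.3),(313.9,243.4),(316.6,243.2)]: print('mark scene',leg(S,p,-.073))
print('mark top',leg(T,(283.1,198.8)))
a,r=tri([ray(Wi,(478.1,212.6)),ray(Wg,(388.7,60.8)),ray(S,(314.2,243.6))]);print('tri mark',1000*R.T@(a-x[:3]),1000*np.array(r))
a,r=tri([ray(Wi,(456,246.8)),ray(S,(300.9,244))]);print('tri pointer',1000*R.T@(a-x[:3]),1000*np.array(r))
im=cv2.imread('pics/i.png')[180:270,420:540]; s=cv2.imread('pics/i_s.png')[210:270,280:360]
cv2.imwrite('pics/i3.png',np.hstack([cv2.resize(im,(480,360),interpolation=2),cv2.copyMakeBorder(cv2.resize(s,(320,240),interpolation=2),0,120,0,0,0)]))
E
```

```text
pointer i [127.3 -66.6   4. ] [127.6  -0.7   4. ] scene y [121.8 -66.   12.3]
start pointer g [ 54.5 -67.2   4. ]
mark i [142.9 -73.7   4. ] [142.8 -66.4   4. ] g [143.  -74.6   4. ]
mark scene [142.4 -73.   -0.1]
mark scene [146.7 -73.   -0.9]
mark scene [152.9 -73.   -5.2]
mark top [142.2 -72.3   4. ]
tri mark [143.7 -75.7   1.8] [1.5 0.4 1.7]
tri pointer [126.4 -63.1   7.6] [2.7 2.7]
```

View pics/i3.png

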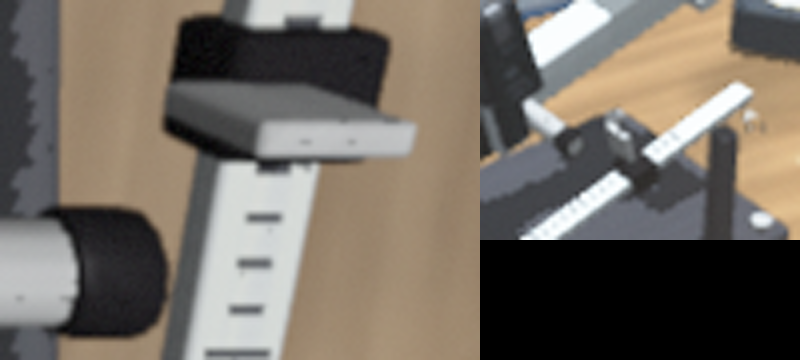

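The zoom shows the fin's tip at about (478,213) and the pointer cap at about (456,248) in the wrist picture. Both views put the pointer about 16 mm short of the mark, so I'll push 16 mm.

Request:
pendant(offsets=[0.003, 0, 0, 0, 0, 0, 0.006, 0, 0, 0, 0, 0, 0.009, 0, 0, 0, 0, 0, 0.012, 0, 0, 0, 0, 0, 0.0145, 0, 0, 0, 0, 0, 0.016, 0, 0, 0, 0, 0, 0.016, 0, 0, 0, 0, 0, 0.016, 0, 0, 0, 0, 0, 0.016, 0, 0, 0, 0, 0])

```text
time_s: 16.45
tcp_pos: [0.5669, 0.191, 0.0768]
eef_rot: [[0.885, 0.4, 0.239], [0.387, -0.916, 0.104], [0.261, 0.001, -0.965]]
force: [-0.7, -2.8, -0.5]
grip_width: 0.0779
gripper_force: 1.1
```

```bash
python3 look.py j pointer mark cross_bar; python3 - <<'E'
import pickle
from fit import *
np.set_printoptions(precision=1,suppress=True)
x=np.load('fit.npy'); R=legR(x[3])
D=pickle.load(open('j.pkl','rb'))
for K,t,p,c in D:
    a,d=ray(K,p); a=R.T@(a-x[:3]); d=R.T@d; print(t,c,1000*(a+d*(.004-a[2])/d[2]))
im=cv2.imread('pics/j.png'); cv2.imwrite('pics/j2.png',np.hstack([cv2.resize(im[200:290,420:540],(480,360),interpolation=2),cv2.resize(im,(320,360))]))
E
python3 go.py 126.5 1.5 -14
```

```text
16.5 [0.5668 0.191  0.0768] [[ 0.8847  0.4003  0.239 ]
 [ 0.3866 -0.9164  0.1037]
 [ 0.2606  0.0007 -0.9655]] [ 0.0597  0.5021 -0.59    2.0072  0.5968  0.5093 -2.0908] 0.0780450157598661
pointer [452.7 246.2] 0.57
mark [468.  245.5] 0.83
cross_bar [304.2 247.9] 0.73
cross_bar [204.7 320.1] 0.49
pointer 0.57 [143.5 -65.    4. ]
mark 0.83 [143.8 -71.7   4. ]
cross_bar 0.73 [143.1   0.5   4. ]
cross_bar 0.49 [106.6  47.    4. ]
now in leg mm [126.5924  10.3882 -14.2578] target [0.5702 0.1827 0.077 ]
shift [-0.0001  0.0089 -0.0002] rot [ 0.002  -0.0017 -0.0046]
```

View pics/j2.png

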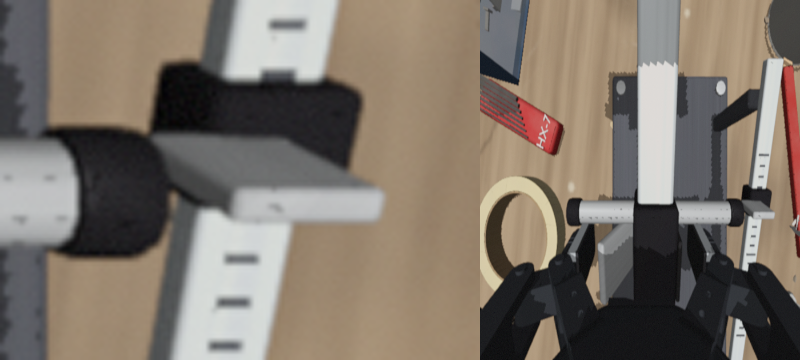

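The pointer cap sits beside the fin: pointer x 143.5, mark 143.8, with the lever still open. I'll centre the hand over the collar and squeeze.

Request:
pendant(offsets=[0.0005, 0.003, 0, 0, 0, 0, 0.001, 0.006, 0, 0, 0, 0, 0.001, 0.0085, 0, 0, 0, 0, 0.001, 0.0085, 0, 0, 0, 0, 0.001, 0.0085, 0, 0, 0, 0])

```text
time_s: 17.07
tcp_pos: [0.571, 0.184, 0.0771]
eef_rot: [[0.885, 0.401, 0.239], [0.387, -0.916, 0.104], [0.261, -0.0, -0.965]]
force: [-3.2, 1.0, -1.2]
grip_width: 0.078
gripper_force: 2.5
```

Request:
pendant(offsets=[0, 0, 0, 0, 0, 0, 0, 0, 0, 0, 0, 0, 0, 0, 0, 0, 0, 0, 0, 0, 0, 0, 0, 0, 0, 0, 0, 0, 0, 0, 0, 0, 0, 0, 0, 0, 0, 0, 0, 0, 0, 0, 0, 0, 0, 0, 0, 0, 0, 0, 0, 0, 0, 0, 0, 0, 0, 0, 0, 0], finger_gap=0.0)

```text
time_s: 17.9
tcp_pos: [0.5719, 0.1843, 0.0782]
eef_rot: [[0.884, 0.4, 0.241], [0.386, -0.916, 0.105], [0.263, 0.001, -0.965]]
force: [-5.8, 0.3, 9.0]
grip_width: 0.0377
gripper_force: 64.2
```

```bash
python3 look.py k pointer mark cross_bar lever_tip;python3 - <<'E'
import pickle
from fit import *
np.set_printoptions(precision=1,suppress=True)
x=np.load('fit.npy'); R=legR(x[3])
for K,t,p,c in pickle.load(open('k.pkl','rb')):
    a,d=ray(K,p); a=R.T@(a-x[:3]); d=R.T@d; print(t,c,1000*(a+d*((.028 if t=='lever_tip' else .004)-a[2])/d[2]))
o=manip.get_obs();print(o['force'],o['wrist_torque'],o['gripper_force'])
E
python3 go.py 127 1.5 -14
```

```text
17.95 [0.5719 0.1842 0.0782] [[ 0.8841  0.4003  0.241 ]
 [ 0.3864 -0.9164  0.1047]
 [ 0.2628  0.0006 -0.9648]] [ 0.079   0.5042 -0.5949  2.0013  0.5921  0.5109 -2.0698] 0.03784305323473031
pointer [434.5 246.1] 0.84
mark [451.4 249.6] 0.62
lever_tip [230.5 331.4] 0.64
pointer 0.84 [145.4 -65.6   4. ]
mark 0.62 [143.7 -73.4   4. ]
lever_tip 0.64 [120.   22.3  28. ]
[-5.3 -0.1  9.4] [0.7 1.3 0.3] 64.19893948361278
now in leg mm [128.8621   2.1454 -13.4547] target [0.5707 0.1829 0.0771]
shift [-0.0019  0.0007  0.0005] rot [ 0.0018 -0.0041 -0.0045]
```

Request:
pendant(offsets=[-0.0008, 0, 0, 0, 0, 0, -0.0015, 0, 0, 0, 0, 0, -0.0015, 0, 0, 0, 0, 0, -0.0015, 0, 0, 0, 0, 0, -0.0015, 0, 0, 0, 0, 0])

```text
time_s: 18.57
tcp_pos: [0.5705, 0.1836, 0.0777]
eef_rot: [[0.884, 0.4, 0.241], [0.386, -0.916, 0.105], [0.263, 0.001, -0.965]]
force: [-5.7, -0.7, 10.0]
grip_width: 0.0376
gripper_force: 64.2
```

```bash
python3 look.py l pointer mark lever_tip;python3 - <<'E'
import pickle
from fit import *
np.set_printoptions(precision=1,suppress=True)
x=np.load('fit.npy'); R=legR(x[3])
for K,t,p,c in pickle.load(open('l.pkl','rb')):
    a,d=ray(K,p); a=R.T@(a-x[:3]); d=R.T@d; print(t,c,1000*(a+d*((.028 if t=='lever_tip' else .004)-a[2])/d[2]))
S,T=cam('scene'),cam('top');viewer.read_camera('scene');viewer.read_camera('top')
for t,l in [('throat',(.165+.0917,0,.085)),('rest_bar',(.165+.0917,0,.085)),('pointer',(.1437,-.066,.004))]:
    for n,K in (('scene',S),('top',T)):
        print(t,n,[(np.round(v['position'],1),round(v['conf'],2)) for v in viewer.place_of(n,t)[:1]],proj(K,x[:3]+R@l))
o=manip.get_obs();print(o['force'],o['grip_width'],o['gripper_force'],o['time_s'])
E
```

```text
18.6167 [0.5705 0.1836 0.0777] [[ 0.8841  0.4003  0.2409]
 [ 0.3864 -0.9164  0.1046]
 [ 0.2626  0.0006 -0.9649]] [ 0.0793  0.5027 -0.5945  2.005   0.5927  0.5085 -2.0709] 0.03750695809955804
pointer [436.2 245.7] 0.58
mark [449.1 245.8] 0.68
lever_tip [229.1 332.9] 0.92
pointer 0.58 [144.  -66.4   4. ]
mark 0.68 [143.9 -72.1   4. ]
lever_tip 0.92 [117.8  22.9  28. ]
throat scene [(array([326.5, 168.6]), 0.58)] [323.8 169. ]
throat top [(array([223.8, 158.6]), 0.71)] [224.5 157.4]
rest_bar scene [(array([324.1, 170.9]), 0.74)] [323.8 169. ]
rest_bar top [(array([223.7, 156.7]), 0.75)] [224.5 157.4]
pointer scene [(array([310.9, 242.1]), 0.93)] [310.1 240.9]
pointer top [] [279.9 199.4]
[-5. -1.  9.] 0.03791683493076199 64.1561733931303 19.1667
```

```bash
python3 -c "
from workcell import order
print(order.finish_job())"
```

```text
the job is handed in; nothing more can be done
None
```

I handed the job in at about 19 s of the 61 s allowed: the saddle hangs free on the rest bar, the pointer measures within about 1 mm of the mark, and the shut lever and collar are held at about 64 N. The hand-in gave no verdict, and I viewed 13 pictures, over the limit of 10.

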